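Unstack the dispensing counter

TASK

The four things were stacked up so the apothecary's counter could be wiped; take the stack apart from the top down and stand each thing upright in the middle of its own place, finishing one before lifting the next: the small brass weight on the plate of the scale, the blue-and-white porcelain jar on the blue-bordered tile, the bronze weight on the green pad, and the camphorwood box on the red tray. Set things down rather than dropping them, let nothing topple, and leave the iron mortar and the amber bottle where they stand.

Things in the scene. Friction and masses are not known exactly. Their poses are not given: they have to be found in the camera images.
- brass: Small yellow brass balance weight, a plain upright cylinder 26 mm in diameter and 30 mm tall, about 130 g; top of the stack, standing on the jar's lid. Origin: centre of its underside, z up.
- jar: Squat closed blue-and-white porcelain jar, round, 38 mm in diameter between heights 8 and 36 mm (straight upright sides there), narrowing to a 30 mm foot and a flat 31 mm lid top; 44 mm tall, about 110 g; second from the top, standing on the bronze weight. Origin: centre of its underside, z up.
- bronze: Reddish bronze balance weight, an upright cylinder 54 mm in diameter and 30 mm tall, with a dark groove line round it, about 500 g; third from the top, standing on the box. Origin: centre of its underside, z up.
- box: Closed camphorwood box, pale wood with a dark lid line and brass catch (the lid does not open), 66 mm square and 42 mm tall, about 220 g; bottom of the stack, standing on the counter. Origin: centre of its underside, z up, x and y square to its sides.
- scale: Low bench scale, place of the brass weight: dark iron base 94 mm square and 16 mm high, carrying a round silvery plate 80 mm in diameter whose flat top is 26 mm above the counter, with a thin dark ring 40 mm in diameter at its middle. Fixed; the plate does not move. Origin: on the counter, straight under the plate's centre, z up.
- tile: Square white tile with a blue border and a blue ring at its middle, place of the porcelain jar: 90 mm square, flat top 8 mm above the counter. Fixed. Origin: centre of its underside, on the counter, z up.
- pad: Round flat green pad with a thin white ring at its middle, place of the bronze weight: 92 mm in diameter, top 6 mm above the counter. Fixed, rigid. Origin: centre of its underside, on the counter, z up.
- tray: Square red lacquered tray, flat without a rim, with a thin brass square line inlaid, place of the camphorwood box: 100 mm square, top 8 mm above the counter. Fixed. Origin: centre of its underside, on the counter, z up, x and y square to its sides.
- mortar: Bystander: dark cast-iron mortar, an open round vessel 108 mm across the rim and 85 mm tall, loose, at the back of the working area. Leave it alone. Origin: centre of its underside.
- amber: Bystander: small amber glass bottle with a black cap, 48 mm in diameter and 100 mm tall, loose, at the left (+y) of the working area. Leave it alone. Origin: centre of its underside.
There are look-alikes about, which are no part of the job. Of the things that look like the tray, the middle-sized one is meant. What is shaped like the box but purple or turquoise is not meant.

How it is judged:
On the way, in this order (a step that is already met when the one before it is completed fails the run):
1. the brass weight stands in the middle of the scale's plate, upright and released (horizontal distance between brass and scale below 0.015 m and z of brass in the frame of scale between 0.022 and 0.03 m and angle between brass's own z axis and vertical below 0.15 rad and contact force between brass and the fingers below 0.1 N and linear speed of brass below 0.02 m/s), for 0.2 s.
2. the porcelain jar stands in the middle of the tile, upright and released (horizontal distance between jar and tile below 0.015 m and z of jar in the frame of tile between 0.004 and 0.012 m and angle between jar's own z axis and vertical below 0.15 rad and contact force between jar and the fingers below 0.1 N and linear speed of jar below 0.02 m/s), for 0.2 s.
3. the bronze weight stands in the middle of the green pad, upright and released (horizontal distance between bronze and pad below 0.015 m and z of bronze in the frame of pad between 0.002 and 0.01 m and angle between bronze's own z axis and vertical below 0.15 rad and contact force between bronze and the fingers below 0.1 N and linear speed of bronze below 0.02 m/s), for 0.2 s.
4. the camphorwood box stands in the middle of the red tray, upright and released (horizontal distance between box and tray below 0.015 m and z of box in the frame of tray between 0.004 and 0.012 m and angle between box's own z axis and vertical below 0.15 rad and contact force between box and the fingers below 0.1 N and linear speed of box below 0.02 m/s), for 0.2 s.
At the end, for the whole second after the job is handed in: Brass weight on the scale's plate, jar on the tile, bronze weight on the green pad, box on the red tray: each resting on its place with its centre within 15 mm of the place's centre, upright (within 0.15 rad), at rest and released (all of step 1 and all of step 2 and all of step 3 and all of step 4); the robot touches nothing.
It fails at once if one of the four things topples (tilts by more than 0.6 rad) (angle between any of brass, jar, bronze, box's own z axis and vertical above 0.6 rad).
It fails at once if one of the four things is dropped (falls free, out of the fingers, faster than 0.5 m/s, a fall of about 13 mm) ((linear speed of brass above 0.5 m/s and contact force between brass and the fingers below 0.01 N) or (linear speed of jar above 0.5 m/s and contact force between jar and the fingers below 0.01 N) or (linear speed of bronze above 0.5 m/s and contact force between bronze and the fingers below 0.01 N) or (linear speed of box above 0.5 m/s and contact force between box and the fingers below 0.01 N)).
It fails at once if the mortar or the amber bottle is moved by more than 20 mm (distance of any of mortar, amber from where it was at the start of the episode above 0.02 m).
It also fails if it takes over 128 s, if anything falls off the work surface, if the arm or the gripper's body presses on something with over 40 N, if the wrist force passes 120 N, or if a joint passes its speed limit or range.

ROBOT

A 6-joint arm with a two-finger parallel gripper is mounted at the origin on the work surface. World frame = base frame: x ahead of the robot, y to its left, z up, the work surface at z = 0. Lengths are in m, angles in rad, forces in N, time in s.
With the tool pointing down it reaches from about 0.4 to 0.825 m from the base axis. Payload 7 kg.
Tool frame: the origin (TCP) lies where the fingers leave the gripper's body, on its centre line; the fingertips stand 73 mm ahead of it and the grasp point (between the pads) lies 54 mm ahead of it; z points along the fingers, y is the line along which they close (so a half turn about z gives the same grasp; the last joint's range is limited). The gripper opens to 85 mm and grips with 20 to 120 N. Pads are 22 mm wide; open, the fingers measure 114 mm over their backs; the gripper's body (76 mm by 85 mm) begins 54 mm behind the grasp point. The pads swing forward as they close: fully open they stand 13 mm farther back than shut.
Start: joints at [-0.965, 0.359, 0.012, 0, -1.224, -0.288], TCP at [0.211, -0.641, 0.304] pointing down, gripper open.
Joint ranges: [-3.07, 3.07], [-1.43, 2.12], [-1.02, 1.25], [-3.03, 1.67], [-3.05, -0], [-3.03, 3.03]. Speed limits (rad/s): [2.39, 2.39, 3.01, 3.14, 3.14, 3.14].

INTERFACE

Orientations are given as [roll, pitch, yaw] about the fixed x, y, z axes, in that order (R = Rz(yaw) Ry(pitch) Rx(roll)).
In Python, from bench import observe, imaging, env gives the robot as it stands.
- The arm moves only by the tool drive_tool, never from a script. Its arguments are lists of equal length, an entry for each row: "translation": the shift along the tool's x, y, z normalised to -1 to 1, where 1 is 25 cm, a list of three; "dr": the turn, a rotation vector about the tool's x, y, z normalised to -1 to 1, where 1 is 0.5 rad, a list of three; "fingers": the closure, from 0 (fully open) to 1 (shut). A call has exactly 8 rows; each row is the pose to reach, as a shift and turn from the pose commanded when the call began, along the tool's axes at that moment; what a row does not reach only later rows make up. A row lasts 1/10 s, in which the tool goes at most 50 mm and 8.59 degrees, less where a joint would pass 70% of its speed; a pose out of reach is approached as far as the arm can. A call with a number of a shift or a turn outside -1 to 1 is refused whole. A call with a gripper value outside its range is refused whole. The fingers move at their own pace and stop on an object; the grip force is fixed at half the most. Time passes only in rows, so rows that repeat a pose let the fingers close, or fill a call up. It gives the time, the measured TCP pose, the force, the opening and the grip force at its end, in the units of the state.
- observe(): the state, without advancing time (a new reading comes with each control period).
- imaging.snapshot(name): name is "scene" or "top" or "wrist"; returns the picture (420x560x3 uint8, red, green, blue); there is no depth.
- imaging.camera_info(name): a dict with "intrinsics" (3x3 intrinsics, pixels), "rvec" (rotation vector, rad) and "tvec" (3), from world to camera coordinates, as OpenCV has them; the wrist camera has in their place "tool_from_camera" (4x4, takes a point from camera to tool coordinates, whose origin is the TCP and whose axes are the flange's). Camera axes: x right, y down, z forward; pixel columns grow to the right and rows downward; lengths in m; the calibration is good to about 2 mm. A picture is of the moment at which its call begins: read the wrist's pose just before it. camera_info takes no time and is no camera call.
- env.job_done(): hands the job in; it is judged then, once.
Trained networks look in the newest picture that a camera, given by its name, has taken for a name from the list of things; names that differ only in an ending like _2 or _b are one class to them, and where a whole thing is asked for, a point or a joint stands for the part that bears it (a point fixed in the world has none). Each returns a list of dicts, best first, with "confidence" (0 to 1); they miss things now and then, are a little off and sometimes report something else, mostly with a low value. They report only what shows in the picture. A call takes as long as a camera call. They do not tell look-alikes from the thing itself.
- imaging.find_in(camera, target): "point" ([column, row] in pixels, amid what is visible of it).
The state is a dict: "t": time; "joint_positions": joint angles; "qd": joint speeds; "joint_efforts": joint torques, N m; "tool_pos": TCP position; "orientation": TCP orientation; "contact_force": force on the tool from outside, world axes, zero at the start; "wrist_torque": the same for the moment, N m; "gripper_width": finger opening in m; "gripper_force": force on a finger pad.
Only numpy, scipy, OpenCV 4.12 (cv2) and the standard library are available. Lean on these libraries where they do the work, as an engineer would, in place of code of your own. Each camera call takes 0.05 s, during which the arm holds its last target. There are 200 camera calls.

## Working session

There is one attempt and no reset: what is moved stays moved. The work goes in short steps, Python scripts to look and compute and a tool call to move; the robot and the scene stay as the last step left them, time stands still between calls to the robot, and variables do not carry over. Pictures are saved under pics/ and viewed, at most 18 in all, crops included, and the job is handed in when it is done.

Besides the shell and the picture viewer there is one more tool, called after "Request:" by a JSON object that holds its "op" and its "data", one argument or row to a line. drive_tool: Moves the arm, as the interface text tells. Its arguments: {"type":"object","properties":{"translation":{"type":"array"},"dr":{"type":"array"},"fingers":{"type":"array"}},"required":["translation","dr","fingers"]}

```bash
mkdir -p pics; cat > h.py <<'E'
import numpy as np, cv2
from bench import observe, imaging, env
def snap(cam,name):
    im=imaging.snapshot(cam); cv2.imwrite(f'pics/{name}.png',im[:,:,::-1]); return im
def ray(cam):
    c=imaging.camera_info(cam); return np.array(c['intrinsics']),cv2.Rodrigues(np.array(c['rvec']))[0],np.array(c['tvec']).ravel()
def px2w(cam,uv,z):
    K,R,t=ray(cam); d=R.T@np.linalg.inv(K)@np.array([uv[0],uv[1],1.]); o=-R.T@t
    return o+d*(z-o[2])/d[2]
E
python3 - <<'E'
from h import *
for c in('scene','top'):
    im=snap(c,c+'0')
a=[cv2.imread(f'pics/{c}0.png') for c in('scene','top')]
s=observe();print(s['tool_pos'],s['orientation'])
K,R,t=ray('top');print(K,-R.T@t,R)
K,R,t=ray('scene');print(-R.T@t)
E
```

```text
[ 0.21083409 -0.64089125  0.30305734] [ 3.14010328e+00 -1.21678417e-04 -2.82388354e+00]
[[438.29511119   0.         286.31377742]
 [  0.         438.29511119 209.58785518]
 [  0.           0.           1.        ]] [0.36907215 0.06269015 1.30214124] [[-0.02291187 -0.99958257 -0.01759944]
 [-0.99082186  0.02504982 -0.13283277]
 [ 0.13321818  0.01439446 -0.9909822 ]]
[ 1.15365111 -0.4862621   0.7123669 ]
```

View pics/top0.png

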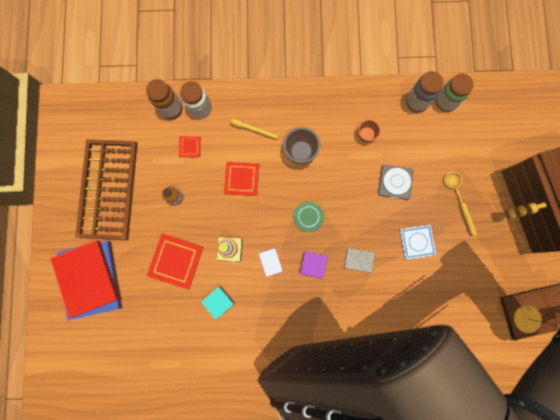

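View pics/scene0.png

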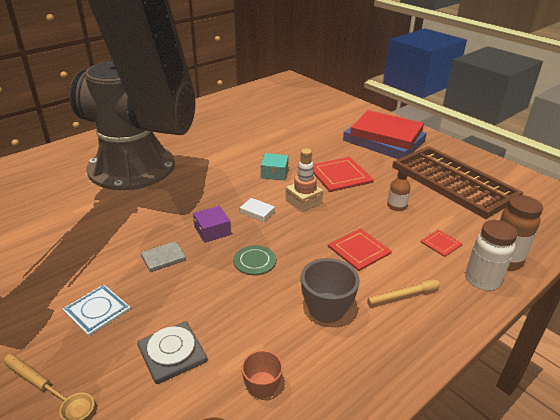

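The top view shows the stack at (229,249). There are three red trays: small at (190,147), middle at (241,179) and large at (175,260), and I choose the middle one. The box look-alikes are purple (313,264) and turquoise (217,303). The pale box under the stack is the real one. The scale is at (397,181), the tile at (418,242) and the pad at (308,216).

```bash
python3 - <<'E'
from h import *
im=cv2.imread('pics/top0.png')
hsv=cv2.cvtColor(im,cv2.COLOR_BGR2HSV)
def seg(m,name,z,box):
    x0,y0,x1,y1=box; M=np.zeros(m.shape,np.uint8); M[y0:y1,x0:x1]=m[y0:y1,x0:x1]
    M=cv2.morphologyEx(M,cv2.MORPH_CLOSE,np.ones((5,5)))
    c=max(cv2.findContours(M,0,2)[0],key=cv2.contourArea)
    w=np.array([px2w('top',p[0],z)[:2] for p in c],np.float32)
    r=cv2.minAreaRect(w); print(name,np.round(r[0],4),np.round(r[1],4),round(r[2],1))
red=cv2.inRange(hsv,(0,200,90),(6,255,255))|cv2.inRange(hsv,(174,200,90),(180,255,255))
for b in [(175,130,207,162),(218,155,266,202),(140,228,210,292)]: seg(red,'red',.008,b)
seg(cv2.inRange(hsv,(40,60,30),(90,255,255)),'pad',.006,(285,195,335,238))
seg(cv2.inRange(hsv,(0,0,150),(180,60,255)),'plate',.026,(378,160,416,200))
seg(cv2.inRange(hsv,(0,0,0),(180,90,255)),'base',.016,(370,155,420,207))
seg(cv2.inRange(hsv,(0,0,150),(180,120,255))|cv2.inRange(hsv,(90,40,40),(130,255,255)),'tile',.008,(392,218,446,267))
print('stack',px2w('top',(229,249),.042),px2w('top',(226,249),.146))
c=im[140:300,145:325]; cv2.imwrite('pics/c1.png',cv2.resize(c,None,fx=3.6,fy=3.6,interpolation=2))
for k in ('jar','brass','box','scale','tile','pad'):
    print(k,[(np.round(d['point']),round(d['confidence'],2)) for d in imaging.find_in('top',k)[:3]])
print(imaging.camera_info('wrist'))
E
```

```text
red [0.7448 0.3735] [0.0622 0.0596] 88.4
red [0.6416 0.2153] [0.0968 0.0969] 85.1
red [0.3989 0.4139] [0.1295 0.1295] 70.8
pad [0.5211 0.0174] [0.0834 0.0869] 88.5
plate [ 0.6189 -0.248 ] [0.0855 0.0838] 28.9
base [ 0.6156 -0.2452] [0.0924 0.0962] 79.7
tile [ 0.4387 -0.3015] [0.0948 0.0962] 6.9
stack [0.42841049 0.24826557 0.042     ] [0.42370105 0.2408766  0.146     ]
jar []
brass [(array([224., 249.]), 0.63)]
box [(array([218., 300.]), 0.91), (array([233., 252.]), 0.73), (array([313., 263.]), 0.63)]
scale [(array([394., 183.]), 0.9)]
tile [(array([419., 242.]), 0.76), (array([396., 183.]), 0.38)]
pad [(array([306., 215.]), 0.63)]
{'intrinsics': array([[376.90323993,   0.        , 277.99480635],
       [  0.        , 376.90323993, 208.02070009],
       [  0.        ,   0.        ,   1.        ]]), 'tool_from_camera': array([[ 8.22729690e-05, -9.49753861e-01, -3.12997758e-01,
         8.02330738e-02],
       [ 9.99999127e-01, -3.34638453e-04,  1.27827452e-03,
         8.44610584e-04],
       [-1.31878725e-03, -3.12997590e-01,  9.49753004e-01,
        -7.03298859e-02],
       [ 0.00000000e+00,  0.00000000e+00,  0.00000000e+00,
         1.00000000e+00]])}
```

View pics/c1.png

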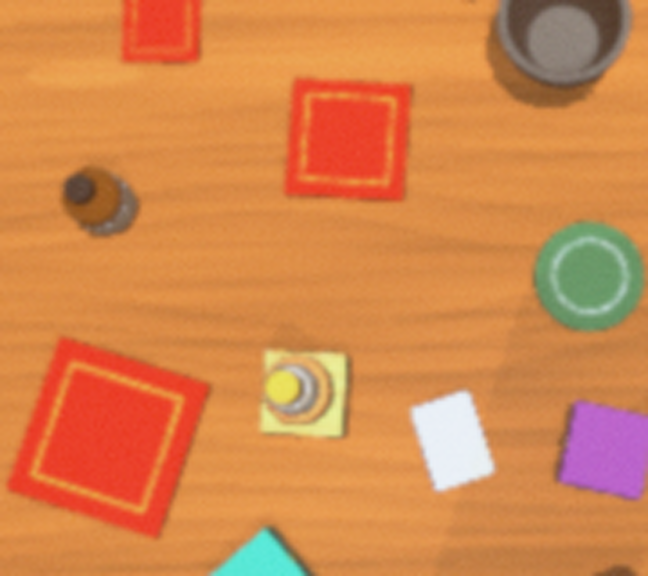

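The crop shows the stack with brass on jar on bronze on the pale box. The tray of about 97 mm at crop (348,140) is the middle one, since the other two measure 61 and 130 mm. Next I'll move in above the stack through intermediate points.

```bash
cat >> h.py <<'E'
from scipy.spatial.transform import Rotation as Ro
def plan(wps, start=None):
    if start is None:
        s=observe(); start=(np.array(s['tool_pos']),Ro.from_euler('xyz',s['orientation']))
    p,R=start
    for x,y,z,yaw in wps:
        T=np.array([x,y,z]); Rt=Ro.from_euler('xyz',[np.pi,0,yaw])
        d=R.inv().apply(T-p)/.25; r=(R.inv()*Rt).as_rotvec()/.5
        print('t',np.round(d,3),'dr',np.round(r,3)); p,R=T,Rt
E
python3 - <<'E'
from h import *
plan([(.40,-.50,.303,-2.40),(.48,-.28,.303,-1.98),(.46,-.05,.303,-1.6),(.43,.12,.303,-1.57)])
E
```

```text
t [-0.895  0.3    0.003] dr [ 0.001  0.    -0.848]
t [-0.83   0.433  0.   ] dr [ 0.    0.   -0.84]
t [-0.812  0.439  0.   ] dr [ 0.    0.   -0.76]
t [-0.676  0.14   0.   ] dr [-0.    0.   -0.06]
```

Request:
{"op": "drive_tool", "data": {
  "translation": [
    [-0.9,0.3,0],
    [-0.9,0.3,0],
    [-0.9,0.3,0],
    [-0.9,0.3,0],
    [-0.9,0.3,0],
    [-0.9,0.3,0],
    [-0.9,0.3,0],
    [-0.9,0.3,0]
  ],
  "dr": [
    [0,0,-0.85],
    [0,0,-0.85],
    [0,0,-0.85],
    [0,0,-0.85],
    [0,0,-0.85],
    [0,0,-0.85],
    [0,0,-0.85],
    [0,0,-0.85]
  ],
  "fingers": [0,0,0,0,0,0,0,0]
}}

```text
t: 1.2
tool_pos: [0.4007, -0.4999, 0.3039]
orientation: [3.141, -0.0, -2.399]
contact_force: [-0.5, 1.3, -0.8]
gripper_width: 0.0849
gripper_force: 0.0
```

Request:
{"op": "drive_tool", "data": {
  "translation": [
    [-0.83,0.43,0],
    [-0.83,0.43,0],
    [-0.83,0.43,0],
    [-0.83,0.43,0],
    [-0.83,0.43,0],
    [-0.83,0.43,0],
    [-0.83,0.43,0],
    [-0.83,0.43,0]
  ],
  "dr": [
    [0,0,-0.84],
    [0,0,-0.84],
    [0,0,-0.84],
    [0,0,-0.84],
    [0,0,-0.84],
    [0,0,-0.84],
    [0,0,-0.84],
    [0,0,-0.84]
  ],
  "fingers": [0,0,0,0,0,0,0,0]
}}

```text
t: 2.0
tool_pos: [0.4808, -0.2812, 0.3039]
orientation: [3.142, -0.0, -1.98]
contact_force: [0.6, -0.9, -0.4]
gripper_width: 0.085
gripper_force: 0.0
```

Request:
{"op": "drive_tool", "data": {
  "translation": [
    [-0.81,0.44,0],
    [-0.81,0.44,0],
    [-0.81,0.44,0],
    [-0.81,0.44,0],
    [-0.81,0.44,0],
    [-0.81,0.44,0],
    [-0.81,0.44,0],
    [-0.81,0.44,0]
  ],
  "dr": [
    [0,0,-0.76],
    [0,0,-0.76],
    [0,0,-0.76],
    [0,0,-0.76],
    [0,0,-0.76],
    [0,0,-0.76],
    [0,0,-0.76],
    [0,0,-0.76]
  ],
  "fingers": [0,0,0,0,0,0,0,0]
}}

```text
t: 2.8
tool_pos: [0.4608, -0.0518, 0.3038]
orientation: [3.141, -0.0, -1.601]
contact_force: [0.4, -0.1, 0.6]
gripper_width: 0.0855
gripper_force: 0.0
```

Request:
{"op": "drive_tool", "data": {
  "translation": [
    [-0.68,0.14,0],
    [-0.68,0.14,0],
    [-0.68,0.14,0],
    [-0.68,0.14,0],
    [-0.68,0.14,0],
    [-0.68,0.14,0],
    [-0.68,0.14,0],
    [-0.68,0.14,0]
  ],
  "dr": [
    [0,0,-0.06],
    [0,0,-0.06],
    [0,0,-0.06],
    [0,0,-0.06],
    [0,0,-0.06],
    [0,0,-0.06],
    [0,0,-0.06],
    [0,0,-0.06]
  ],
  "fingers": [0,0,0,0,0,0,0,0]
}}

```text
t: 3.6
tool_pos: [0.4308, 0.1191, 0.3038]
orientation: [3.141, -0.0, -1.571]
contact_force: [-0.7, -0.4, -0.9]
gripper_width: 0.0856
gripper_force: 0.0
```

```bash
cat >> h.py <<'E'
def wpx(uv,z,s):
    c=imaging.camera_info('wrist'); K=np.array(c['intrinsics']); T=np.array(c['tool_from_camera'])
    R=Ro.from_euler('xyz',s['orientation']); p=np.array(s['tool_pos'])
    o=p+R.apply(T[:3,3]); d=R.apply(T[:3,:3]@np.linalg.inv(K)@np.array([uv[0],uv[1],1.]))
    return o+d*(z-o[2])/d[2]
E
python3 - <<'E'
from h import *
s=observe(); im=snap('wrist','w1'); print(s['t'],s['tool_pos'],s['orientation'],s['contact_force'])
import json; json.dump({k:list(map(float,s[k])) for k in('tool_pos','orientation')},open('w1.json','w'))
E
```

```text
3.6 [0.4307656  0.11911875 0.30379602] [ 3.14135580e+00 -2.30913997e-04 -1.57096124e+00] [-0.66563601 -0.41024235 -0.91834722]
```

View pics/w1.png

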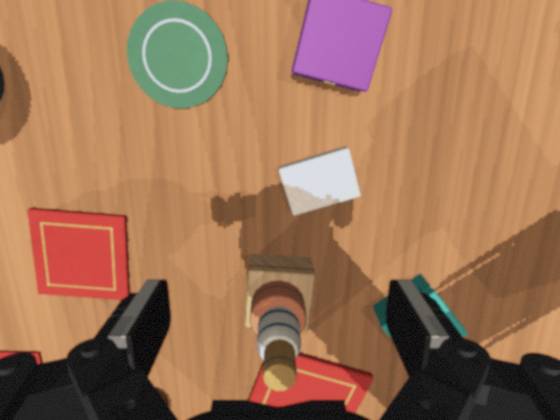

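The wrist view shows the stack: brass top at about (280,376), box top edge at (247..313, 270), pad at (177,55) and middle tray at (81,254).

```bash
python3 - <<'E'
from h import *; import json
s=json.load(open('w1.json'))
for n,uv,z in [('brasstop',(280,376),.146),('boxL',(248,269),.042),('boxR',(313,273),.042),('bronzeL',(250,310),.07),('bronzeR',(306,312),.07),('jarL',(258,330),.11),('jarR',(300,330),.11)]:
    print(n,np.round(wpx(uv,z,s),4))
hsv=cv2.cvtColor(cv2.imread('pics/w1.png'),cv2.COLOR_BGR2HSV)
def seg(m,name,z,box):
    x0,y0,x1,y1=box; M=np.zeros(m.shape,np.uint8); M[y0:y1,x0:x1]=m[y0:y1,x0:x1]
    M=cv2.morphologyEx(M,cv2.MORPH_CLOSE,np.ones((7,7)))
    c=max(cv2.findContours(M,0,2)[0],key=cv2.contourArea)
    w=np.array([wpx(p[0],z,s)[:2] for p in c],np.float32)
    r=cv2.minAreaRect(w); print(name,np.round(r[0],4),np.round(r[1],4),round(r[2],1))
seg(cv2.inRange(hsv,(0,170,90),(8,255,255))|cv2.inRange(hsv,(172,170,90),(180,255,255)),'tray',.008,(20,195,140,310))
seg(cv2.inRange(hsv,(40,60,30),(90,255,255)),'pad',.006,(110,0,240,115))
print('brass top cam',px2w('top',(223.6,247),.146))
E
```

```text
brasstop [0.429  0.2473 0.146 ]
boxL [0.4599 0.2123 0.042 ]
boxR [0.396  0.2167 0.042 ]
bronzeL [0.4566 0.2403 0.07  ]
bronzeR [0.4043 0.2425 0.07  ]
jarL [0.447  0.2331 0.11  ]
jarR [0.4123 0.2331 0.11  ]
tray [0.641  0.2146] [0.1011 0.0992] 85.1
pad [0.5222 0.0162] [0.0899 0.0902] 41.8
brass top cam [0.42911275 0.24719899 0.146     ]
```

```bash
python3 - <<'E'
from h import *
plan([(.429,.247,.26,-1.64),(.429,.247,.195,-1.64)])
E
```

```text
t [-0.511  0.007  0.175] dr [ 0.    -0.     0.138]
t [ 0.   -0.    0.26] dr [0. 0. 0.]
```

Request:
{"op": "drive_tool", "data": {
  "translation": [
    [-0.2,0.003,0.05],
    [-0.4,0.005,0.1],
    [-0.511,0.007,0.175],
    [-0.511,0.007,0.175],
    [-0.511,0.007,0.175],
    [-0.511,0.007,0.175],
    [-0.511,0.007,0.175],
    [-0.511,0.007,0.175]
  ],
  "dr": [
    [0,0,0.138],
    [0,0,0.138],
    [0,0,0.138],
    [0,0,0.138],
    [0,0,0.138],
    [0,0,0.138],
    [0,0,0.138],
    [0,0,0.138]
  ],
  "fingers": [0,0,0,0,0,0,0,0]
}}

```text
t: 4.45
tool_pos: [0.4288, 0.2474, 0.2609]
orientation: [-3.141, 0.001, -1.639]
contact_force: [-0.5, 0.6, -0.0]
gripper_width: 0.0851
gripper_force: 0.0
```

Request:
{"op": "drive_tool", "data": {
  "translation": [
    [0,0,0.06],
    [0,0,0.12],
    [0,0,0.18],
    [0,0,0.22],
    [0,0,0.26],
    [0,0,0.26],
    [0,0,0.26],
    [0,0,0.26]
  ],
  "dr": [
    [0,0,0],
    [0,0,0],
    [0,0,0],
    [0,0,0],
    [0,0,0],
    [0,0,0],
    [0,0,0],
    [0,0,0]
  ],
  "fingers": [0,0,0,0,0,0.3,0.4,0.4]
}}

```text
t: 5.25
tool_pos: [0.4288, 0.2484, 0.1958]
orientation: [-3.141, 0.001, -1.638]
contact_force: [-0.1, -0.4, -0.1]
gripper_width: 0.0509
gripper_force: 0.0
```

```bash
python3 - <<'E'
from h import *
s=observe(); im=snap('wrist','w2'); print(s['t'],s['tool_pos'],s['orientation'],s['gripper_width'])
E
```

```text
5.25 [0.42877588 0.24836383 0.19579472] [-3.14085912e+00  8.17720232e-04 -1.63770547e+00] 0.05086682806360713
```

View pics/w2.png

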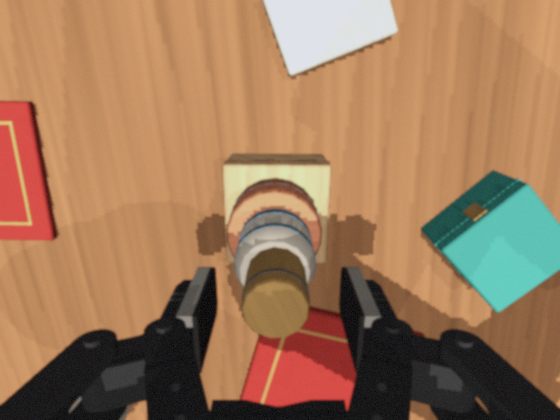

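The brass is centred between the open fingers and the box is square to the image. I'll grip and lift.

Request:
{"op": "drive_tool", "data": {
  "translation": [
    [0,0,0],
    [0,0,0],
    [0,0,0],
    [0,0,0],
    [0,0,0],
    [0,0,-0.04],
    [0,0,-0.12],
    [0,0,-0.2]
  ],
  "dr": [
    [0,0,0],
    [0,0,0],
    [0,0,0],
    [0,0,0],
    [0,0,0],
    [0,0,0],
    [0,0,0],
    [0,0,0]
  ],
  "fingers": [0.6,0.8,1,1,1,1,1,1]
}}

```text
t: 6.1
tool_pos: [0.4279, 0.2476, 0.2455]
orientation: [3.14, -0.002, -1.638]
contact_force: [1.1, -0.4, -1.5]
gripper_width: 0.023
gripper_force: 58.8
```

```bash
python3 - <<'E'
from h import *
print(observe()['gripper_force'])
plan([(.46,.04,.29,-1.64),(.55,-.17,.29,-1.64),(.58,-.18,.25,-1.64),(.617,-.247,.15,-1.64)])
E
```

```text
58.83303880691528
t [ 0.82  -0.184 -0.177] dr [ 0.003 -0.003  0.004]
t [ 0.813 -0.417 -0.   ] dr [0. 0. 0.]
t [ 0.032 -0.122  0.16 ] dr [0. 0. 0.]
t [ 0.257 -0.166  0.4  ] dr [0. 0. 0.]
```

Request:
{"op": "drive_tool", "data": {
  "translation": [
    [0.1,-0.03,-0.08],
    [0.3,-0.07,-0.14],
    [0.5,-0.11,-0.18],
    [0.7,-0.16,-0.18],
    [0.82,-0.18,-0.18],
    [0.82,-0.18,-0.18],
    [0.82,-0.18,-0.18],
    [0.82,-0.18,-0.18]
  ],
  "dr": [
    [0,0,0],
    [0,0,0],
    [0,0,0],
    [0,0,0],
    [0,0,0],
    [0,0,0],
    [0,0,0],
    [0,0,0]
  ],
  "fingers": [1,1,1,1,1,1,1,1]
}}

```text
t: 6.9
tool_pos: [0.4595, 0.0409, 0.2901]
orientation: [3.141, 0.0, -1.638]
contact_force: [0.4, -0.4, -1.6]
gripper_width: 0.0233
gripper_force: 58.9
```

Request:
{"op": "drive_tool", "data": {
  "translation": [
    [0.15,-0.1,0],
    [0.3,-0.2,0],
    [0.5,-0.3,0],
    [0.7,-0.4,0],
    [0.8,-0.5,0],
    [0.8,-0.57,0],
    [0.8,-0.57,0],
    [0.8,-0.57,0]
  ],
  "dr": [
    [0,0,0],
    [0,0,0],
    [0,0,0],
    [0,0,0],
    [0,0,0],
    [0,0,0],
    [0,0,0],
    [0,0,0]
  ],
  "fingers": [1,1,1,1,1,1,1,1]
}}

```text
t: 7.7
tool_pos: [0.5886, -0.1674, 0.2892]
orientation: [3.14, 0.0, -1.637]
contact_force: [-0.9, 0.7, -0.9]
gripper_width: 0.0231
gripper_force: 59.1
```

```bash
python3 - <<'E'
from h import *; import json
s=observe(); im=snap('wrist','w3'); print(s['t'],s['tool_pos'],s['orientation'],s['gripper_width'])
json.dump({k:list(map(float,s[k])) for k in('tool_pos','orientation')},open('w3.json','w'))
E
```

```text
7.7 [ 0.58863215 -0.16743054  0.28923811] [ 3.13978086e+00  1.51535552e-04 -1.63670069e+00] 0.023054605399073246
```

View pics/w3.png

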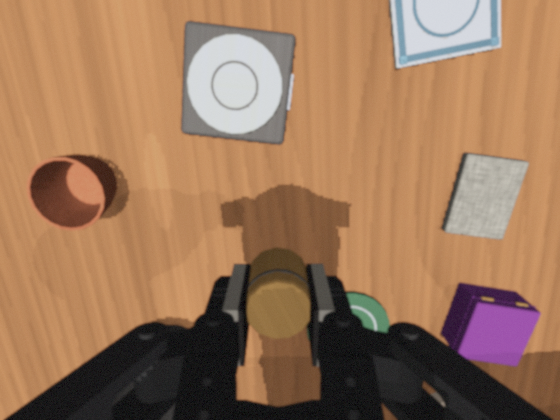

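The wrist view shows the scale plate's ring at (235,85), the tile partly in view at (447,5), and the brass held upright at (278,300).

```bash
python3 - <<'E'
from h import *; import json
s=json.load(open('w3.json'))
c=wpx((235,85),.026,s); print(c, wpx((278,308),s['tool_pos'][2]-.05,s), wpx((447,5),.008,s))
hsv=cv2.cvtColor(cv2.imread('pics/w3.png'),cv2.COLOR_BGR2HSV)
m=cv2.inRange(hsv,(0,0,130),(180,60,255)); m[:,:175]=0;m[150:]=0;m[:,283:]=0
k=max(cv2.findContours(cv2.morphologyEx(m,cv2.MORPH_CLOSE,np.ones((7,7))),0,2)[0],key=cv2.contourArea)
print(cv2.minEnclosingCircle(np.array([wpx(p[0],.026,s)[:2] for p in k],np.float32)))
plan([(c[0],c[1],.18,-1.64),(c[0],c[1],.107,-1.64)])
E
```

```text
[ 0.61879967 -0.24776379  0.026     ] [ 0.58812298 -0.16823967  0.23923811] [ 0.43779725 -0.29936246  0.008     ]
((0.61868816614151, -0.24552388489246368), 0.05603962019085884)
t [ 0.314 -0.143  0.438] dr [0.003 0.    0.008]
t [ 0.    -0.     0.292] dr [0. 0. 0.]
```

Request:
{"op": "drive_tool", "data": {
  "translation": [
    [0.1,-0.05,0],
    [0.25,-0.1,0.1],
    [0.314,-0.143,0.25],
    [0.314,-0.143,0.38],
    [0.314,-0.143,0.438],
    [0.314,-0.143,0.438],
    [0.314,-0.143,0.438],
    [0.314,-0.143,0.438]
  ],
  "dr": [
    [0.003,0,0],
    [0.003,0,0],
    [0.003,0,0],
    [0.003,0,0],
    [0.003,0,0],
    [0.003,0,0],
    [0.003,0,0],
    [0.003,0,0]
  ],
  "fingers": [1,1,1,1,1,1,1,1]
}}

```text
t: 8.55
tool_pos: [0.62, -0.2488, 0.1832]
orientation: [-3.137, -0.001, -1.636]
contact_force: [-0.1, -0.3, -0.7]
gripper_width: 0.0231
gripper_force: 59.1
```

Request:
{"op": "drive_tool", "data": {
  "translation": [
    [0,0,0.06],
    [0,0,0.12],
    [0,0,0.18],
    [0,0,0.23],
    [0,0,0.26],
    [0,0,0.28],
    [0,0,0.285],
    [0,0,0.287]
  ],
  "dr": [
    [0,0,0],
    [0,0,0],
    [0,0,0],
    [0,0,0],
    [0,0,0],
    [0,0,0],
    [0,0,0],
    [0,0,0]
  ],
  "fingers": [1,1,1,1,1,1,1,1]
}}

```text
t: 9.35
tool_pos: [0.6192, -0.2494, 0.109]
orientation: [-3.14, -0.0, -1.638]
contact_force: [-0.4, 0.1, -0.8]
gripper_width: 0.0232
gripper_force: 59.1
```

Request:
{"op": "drive_tool", "data": {
  "translation": [
    [0,0,0.004],
    [0,0,0.006],
    [0,0,0.008],
    [0,0,0.01],
    [0,0,0.01],
    [0,0,0.01],
    [0,0,0.01],
    [0,0,0.01]
  ],
  "dr": [
    [0,0,0],
    [0,0,0],
    [0,0,0],
    [0,0,0],
    [0,0,0],
    [0,0,0],
    [0,0,0],
    [0,0,0]
  ],
  "fingers": [1,1,1,1,1,1,1,1]
}}

```text
t: 10.15
tool_pos: [0.619, -0.2493, 0.1064]
orientation: [-3.14, -0.0, -1.638]
contact_force: [-0.2, -0.4, -1.5]
gripper_width: 0.0233
gripper_force: 59.1
```

Request:
{"op": "drive_tool", "data": {
  "translation": [
    [0,0,0.003],
    [0,0,0.005],
    [0,0,0.007],
    [0,0,0.007],
    [0,0,0.007],
    [0,0,0.007],
    [0,0,0.007],
    [0,0,0.007]
  ],
  "dr": [
    [0,0,0],
    [0,0,0],
    [0,0,0],
    [0,0,0],
    [0,0,0],
    [0,0,0],
    [0,0,0],
    [0,0,0]
  ],
  "fingers": [1,1,1,1,1,1,1,1]
}}

```text
t: 10.95
tool_pos: [0.6191, -0.2493, 0.1057]
orientation: [-3.139, -0.0, -1.637]
contact_force: [-1.7, 2.0, 6.2]
gripper_width: 0.0232
gripper_force: 59.8
```

Request:
{"op": "drive_tool", "data": {
  "translation": [
    [0,0,0],
    [0,0,0],
    [0,0,0],
    [0,0,0],
    [0,0,-0.1],
    [0,0,-0.3],
    [0,0,-0.5],
    [0,0,-0.7]
  ],
  "dr": [
    [0,0,0],
    [0,0,0],
    [0,0,0],
    [0,0,0],
    [0,0,0],
    [0,0,0],
    [0,0,0],
    [0,0,0]
  ],
  "fingers": [0.6,0.5,0.4,0.4,0.4,0.4,0.4,0.4]
}}

```text
t: 11.75
tool_pos: [0.6184, -0.2493, 0.2814]
orientation: [-3.141, -0.0, -1.638]
contact_force: [0.9, -0.2, 0.5]
gripper_width: 0.0514
gripper_force: 0.0
```

```bash
python3 - <<'E'
from h import *
print(observe()['contact_force'])
plan([(.54,-.06,.29,-1.64),(.44,.13,.29,-1.64),(.428,.2475,.22,-1.64),(.428,.2475,.152,-1.64)])
snap('scene','s1'); c=cv2.imread('pics/s1.png')[280:400,110:260]; cv2.imwrite('pics/s1c.png',cv2.resize(c,None,fx=3,fy=3))
E
```

```text
[ 0.90359136 -0.24795671  0.52339456]
t [-0.734  0.364 -0.035] dr [-0.002 -0.     0.004]
t [-0.731  0.452  0.   ] dr [0. 0. 0.]
t [-0.466  0.08   0.28 ] dr [0. 0. 0.]
t [ 0.    -0.     0.272] dr [0. 0. 0.]
```

View pics/s1c.png

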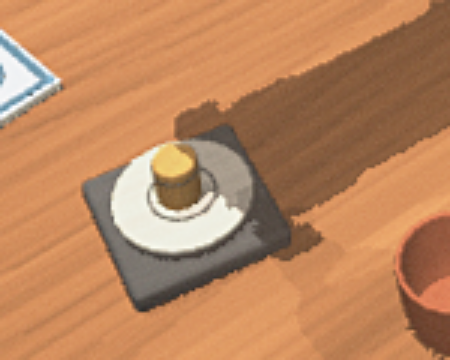

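The brass stands upright inside the ring. Next is the jar.

Request:
{"op": "drive_tool", "data": {
  "translation": [
    [-0.734,0.364,-0.035],
    [-0.734,0.364,-0.035],
    [-0.734,0.364,-0.035],
    [-0.734,0.364,-0.035],
    [-0.734,0.364,-0.035],
    [-0.734,0.364,-0.035],
    [-0.734,0.364,-0.035],
    [-0.734,0.364,-0.035]
  ],
  "dr": [
    [0,0,0.004],
    [0,0,0.004],
    [0,0,0.004],
    [0,0,0.004],
    [0,0,0.004],
    [0,0,0.004],
    [0,0,0.004],
    [0,0,0.004]
  ],
  "fingers": [0.2,0.2,0.2,0.2,0.2,0.2,0.2,0.2]
}}

```text
t: 12.6
tool_pos: [0.5405, -0.061, 0.2878]
orientation: [-3.141, -0.0, -1.641]
contact_force: [-0.4, -0.4, 0.9]
gripper_width: 0.0684
gripper_force: 0.0
```

Request:
{"op": "drive_tool", "data": {
  "translation": [
    [-0.73,0.45,0],
    [-0.73,0.45,0],
    [-0.73,0.45,0],
    [-0.73,0.45,0],
    [-0.73,0.45,0],
    [-0.73,0.45,0],
    [-0.73,0.45,0],
    [-0.73,0.45,0]
  ],
  "dr": [
    [0,0,0],
    [0,0,0],
    [0,0,0],
    [0,0,0],
    [0,0,0],
    [0,0,0],
    [0,0,0],
    [0,0,0]
  ],
  "fingers": [0.2,0.2,0.2,0.2,0.2,0.2,0.2,0.2]
}}

```text
t: 13.4
tool_pos: [0.4411, 0.1288, 0.2878]
orientation: [-3.141, -0.001, -1.642]
contact_force: [0.4, 0.4, -0.7]
gripper_width: 0.0685
gripper_force: 0.0
```

```bash
python3 - <<'E'
from h import *; import json
s=observe(); im=snap('wrist','w4'); print(s['t'],s['tool_pos'],s['orientation'],s['gripper_width'])
json.dump({k:list(map(float,s[k])) for k in('tool_pos','orientation')},open('w4.json','w'))
E
```

```text
13.4 [0.44110617 0.1288003  0.28782406] [-3.14052268e+00 -5.12281803e-04 -1.64155087e+00] 0.06852330488063794
```

View pics/w4.png

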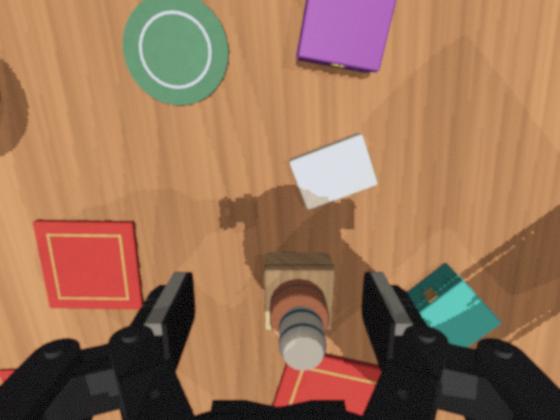

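The jar's lid shows at (303,350), the bronze top at about (300,300), and the box's near edge runs at row 265.

```bash
python3 - <<'E'
from h import *; import json
s=json.load(open('w4.json'))
for n,uv,z in [('lid',(303,350),.116),('boxL',(265,267),.042),('boxR',(333,267),.042),('bronzeL',(271,306),.07),('bronzeR',(329,306),.07)]: print(n,np.round(wpx(uv,z,s),4))
plan([(.4285,.2475,.21,-1.64),(.4285,.2475,.152,-1.64)])
E
```

```text
lid [0.4299 0.2459 0.116 ]
boxL [0.459  0.2105 0.042 ]
boxR [0.3958 0.2149 0.042 ]
bronzeL [0.4547 0.2346 0.07  ]
bronzeR [0.4037 0.2382 0.07  ]
t [-0.471  0.084  0.311] dr [-0.002 -0.001 -0.004]
t [ 0.    -0.     0.232] dr [0. 0. 0.]
```

Request:
{"op": "drive_tool", "data": {
  "translation": [
    [-0.2,0.03,0.05],
    [-0.4,0.06,0.12],
    [-0.47,0.08,0.2],
    [-0.47,0.08,0.3],
    [-0.47,0.08,0.311],
    [-0.47,0.08,0.311],
    [-0.47,0.08,0.311],
    [-0.47,0.08,0.311]
  ],
  "dr": [
    [0,0,-0.004],
    [0,0,-0.004],
    [0,0,-0.004],
    [0,0,-0.004],
    [0,0,-0.004],
    [0,0,-0.004],
    [0,0,-0.004],
    [0,0,-0.004]
  ],
  "fingers": [0.2,0.2,0.2,0.2,0.2,0.2,0.2,0.2]
}}

```text
t: 14.25
tool_pos: [0.4295, 0.2481, 0.2116]
orientation: [-3.139, 0.002, -1.639]
contact_force: [0.3, -0.3, 0.4]
gripper_width: 0.0686
gripper_force: 0.0
```

Request:
{"op": "drive_tool", "data": {
  "translation": [
    [0,0,0.06],
    [0,0,0.12],
    [0,0,0.18],
    [0,0,0.22],
    [0,0,0.236],
    [0,0,0.236],
    [0,0,0.236],
    [0,0,0.236]
  ],
  "dr": [
    [0,0,0],
    [0,0,0],
    [0,0,0],
    [0,0,0],
    [0,0,0],
    [0,0,0],
    [0,0,0],
    [0,0,0]
  ],
  "fingers": [0.2,0.2,0.2,0.2,0.2,0.3,0.4,0.4]
}}

```text
t: 15.05
tool_pos: [0.4292, 0.2486, 0.152]
orientation: [-3.139, 0.001, -1.638]
contact_force: [-0.0, -0.8, -0.4]
gripper_width: 0.0509
gripper_force: 0.0
```

Request:
{"op": "drive_tool", "data": {
  "translation": [
    [0,0,0],
    [0,0,0],
    [0,0,0],
    [0,0,0],
    [0,0,0],
    [0,0,0],
    [0,0,0],
    [0,0,0]
  ],
  "dr": [
    [0,0,0],
    [0,0,0],
    [0,0,0],
    [0,0,0],
    [0,0,0],
    [0,0,0],
    [0,0,0],
    [0,0,0]
  ],
  "fingers": [0.5,0.6,0.7,0.8,1,1,1,1]
}}

```text
t: 15.85
tool_pos: [0.4292, 0.2486, 0.1521]
orientation: [-3.139, 0.001, -1.637]
contact_force: [-1.6, -0.4, 5.4]
gripper_width: 0.0359
gripper_force: 60.0
```

Request:
{"op": "drive_tool", "data": {
  "translation": [
    [0,0,-0.03],
    [0,0,-0.08],
    [0,0,-0.15],
    [0,0,-0.25],
    [0,0,-0.37],
    [0,0,-0.48],
    [0,0,-0.52],
    [0,0,-0.52]
  ],
  "dr": [
    [0,0,0],
    [0,0,0],
    [0,0,0],
    [0,0,0],
    [0,0,0],
    [0,0,0],
    [0,0,0],
    [0,0,0]
  ],
  "fingers": [1,1,1,1,1,1,1,1]
}}

```text
t: 16.65
tool_pos: [0.4289, 0.2487, 0.2827]
orientation: [-3.138, 0.003, -1.638]
contact_force: [0.4, 0.5, -1.6]
gripper_width: 0.0362
gripper_force: 60.0
```

```bash
python3 - <<'E'
from h import *
plan([(.46,.01,.28,-1.64),(.45,-.21,.28,-1.64)])
E
```

```text
t [ 0.944 -0.188  0.009] dr [-0.006  0.005  0.004]
t [ 0.881 -0.021 -0.   ] dr [0. 0. 0.]
```

Request:
{"op": "drive_tool", "data": {
  "translation": [
    [0.1,-0.02,0],
    [0.25,-0.05,0],
    [0.45,-0.09,0],
    [0.65,-0.13,0],
    [0.8,-0.16,0],
    [0.9,-0.18,0],
    [0.944,-0.188,0],
    [0.944,-0.188,0]
  ],
  "dr": [
    [-0.006,0.005,0.004],
    [-0.006,0.005,0.004],
    [-0.006,0.005,0.004],
    [-0.006,0.005,0.004],
    [-0.006,0.005,0.004],
    [-0.006,0.005,0.004],
    [-0.006,0.005,0.004],
    [-0.006,0.005,0.004]
  ],
  "fingers": [1,1,1,1,1,1,1,1]
}}

```text
t: 17.45
tool_pos: [0.4592, 0.0085, 0.2801]
orientation: [3.138, -0.003, -1.642]
contact_force: [0.8, 0.2, -0.3]
gripper_width: 0.0362
gripper_force: 60.1
```

Request:
{"op": "drive_tool", "data": {
  "translation": [
    [0.1,0,0],
    [0.25,-0.01,0],
    [0.45,-0.02,0],
    [0.65,-0.02,0],
    [0.8,-0.02,0],
    [0.88,-0.02,0],
    [0.88,-0.02,0],
    [0.88,-0.02,0]
  ],
  "dr": [
    [0,0,0],
    [0,0,0],
    [0,0,0],
    [0,0,0],
    [0,0,0],
    [0,0,0],
    [0,0,0],
    [0,0,0]
  ],
  "fingers": [1,1,1,1,1,1,1,1]
}}

```text
t: 18.25
tool_pos: [0.4496, -0.2096, 0.2811]
orientation: [3.139, -0.002, -1.64]
contact_force: [-0.0, 0.3, -1.7]
gripper_width: 0.0367
gripper_force: 60.1
```

```bash
python3 - <<'E'
from h import *; import json
s=observe(); im=snap('wrist','w5'); print(s['t'],s['tool_pos'],s['orientation'],s['gripper_width'])
json.dump({k:list(map(float,s[k])) for k in('tool_pos','orientation')},open('w5.json','w'))
E
```

```text
18.25 [ 0.44963264 -0.20959648  0.28107218] [ 3.13877687e+00 -2.13444206e-03 -1.64043424e+00] 0.036711320821482075
```

View pics/w5.png

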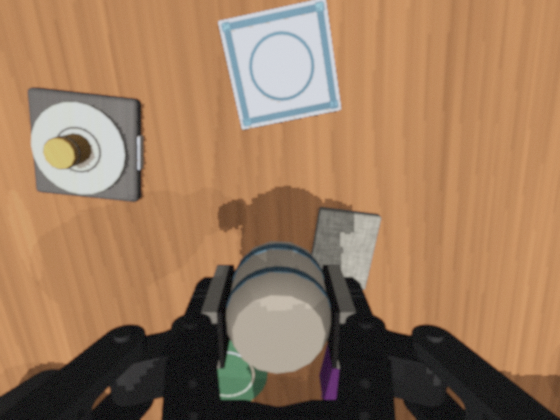

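The tile's ring is at (281,66), and the jar is held upright in the middle of the fingers.

```bash
python3 - <<'E'
from h import *; import json
s=json.load(open('w5.json'))
c=wpx((281,66),.008,s); print(c)
plan([(c[0],c[1],.17,-1.64),(c[0],c[1],.089,-1.64)])
E
```

```text
[ 0.43945515 -0.30330197  0.008     ]
t [0.377 0.014 0.446] dr [ 0.005 -0.004  0.001]
t [ 0.    -0.     0.324] dr [0. 0. 0.]
```

Request:
{"op": "drive_tool", "data": {
  "translation": [
    [0.1,0.005,0],
    [0.25,0.01,0.1],
    [0.375,0.014,0.25],
    [0.375,0.014,0.38],
    [0.375,0.014,0.446],
    [0.375,0.014,0.446],
    [0.375,0.014,0.446],
    [0.375,0.014,0.446]
  ],
  "dr": [
    [0.005,-0.004,0],
    [0.005,-0.004,0],
    [0.005,-0.004,0],
    [0.005,-0.004,0],
    [0.005,-0.004,0],
    [0.005,-0.004,0],
    [0.005,-0.004,0],
    [0.005,-0.004,0]
  ],
  "fingers": [1,1,1,1,1,1,1,1]
}}

```text
t: 19.1
tool_pos: [0.4407, -0.3032, 0.1721]
orientation: [-3.138, -0.001, -1.638]
contact_force: [-0.3, -0.4, -0.4]
gripper_width: 0.0362
gripper_force: 60.2
```

Request:
{"op": "drive_tool", "data": {
  "translation": [
    [0,0,0.07],
    [0,0,0.15],
    [0,0,0.22],
    [0,0,0.27],
    [0,0,0.3],
    [0,0,0.315],
    [0,0,0.32],
    [0,0,0.322]
  ],
  "dr": [
    [0,0,0],
    [0,0,0],
    [0,0,0],
    [0,0,0],
    [0,0,0],
    [0,0,0],
    [0,0,0],
    [0,0,0]
  ],
  "fingers": [1,1,1,1,1,1,1,1]
}}

```text
t: 19.9
tool_pos: [0.4399, -0.3038, 0.0906]
orientation: [-3.14, -0.001, -1.64]
contact_force: [0.4, 0.6, -2.0]
gripper_width: 0.0363
gripper_force: 60.2
```

Request:
{"op": "drive_tool", "data": {
  "translation": [
    [0,0,0.004],
    [0,0,0.006],
    [0,0,0.008],
    [0,0,0.008],
    [0,0,0.008],
    [0,0,0.008],
    [0,0,0.008],
    [0,0,0.008]
  ],
  "dr": [
    [0,0,0],
    [0,0,0],
    [0,0,0],
    [0,0,0],
    [0,0,0],
    [0,0,0],
    [0,0,0],
    [0,0,0]
  ],
  "fingers": [1,1,1,1,1,1,1,1]
}}

```text
t: 20.7
tool_pos: [0.4396, -0.3037, 0.0882]
orientation: [-3.141, -0.0, -1.64]
contact_force: [0.5, -0.2, -1.5]
gripper_width: 0.0363
gripper_force: 60.2
```

Request:
{"op": "drive_tool", "data": {
  "translation": [
    [0,0,0.002],
    [0,0,0.003],
    [0,0,0.004],
    [0,0,0.005],
    [0,0,0.006],
    [0,0,0.006],
    [0,0,0.006],
    [0,0,0.006]
  ],
  "dr": [
    [0,0,0],
    [0,0,0],
    [0,0,0],
    [0,0,0],
    [0,0,0],
    [0,0,0],
    [0,0,0],
    [0,0,0]
  ],
  "fingers": [1,1,1,1,1,1,1,1]
}}

```text
t: 21.5
tool_pos: [0.4395, -0.3037, 0.088]
orientation: [-3.14, -0.001, -1.639]
contact_force: [-2.4, 3.8, 14.7]
gripper_width: 0.0362
gripper_force: 62.1
```

Contact. I'll release and rise.

Request:
{"op": "drive_tool", "data": {
  "translation": [
    [0,0,0],
    [0,0,0],
    [0,0,0],
    [0,0,0],
    [0,0,-0.1],
    [0,0,-0.3],
    [0,0,-0.5],
    [0,0,-0.7]
  ],
  "dr": [
    [0,0,0],
    [0,0,0],
    [0,0,0],
    [0,0,0],
    [0,0,0],
    [0,0,0],
    [0,0,0],
    [0,0,0]
  ],
  "fingers": [0.5,0.4,0.25,0.2,0.2,0.2,0.2,0.2]
}}

```text
t: 22.3
tool_pos: [0.4389, -0.3035, 0.2634]
orientation: [-3.141, -0.0, -1.64]
contact_force: [2.0, -0.2, -0.3]
gripper_width: 0.0684
gripper_force: 0.0
```

```bash
python3 - <<'E'
from h import *
plan([(.46,-.06,.26,-1.64),(.44,.145,.24,-1.64)])
snap('top','t1'); c=cv2.imread('pics/t1.png')[150:290,190:460]; cv2.imwrite('pics/t1c.png',cv2.resize(c,None,fx=2.9,fy=2.9))
E
```

```text
t [-0.978 -0.017  0.013] dr [-0.001 -0.001  0.001]
t [-0.813  0.137  0.08 ] dr [0. 0. 0.]
```

View pics/t1c.png

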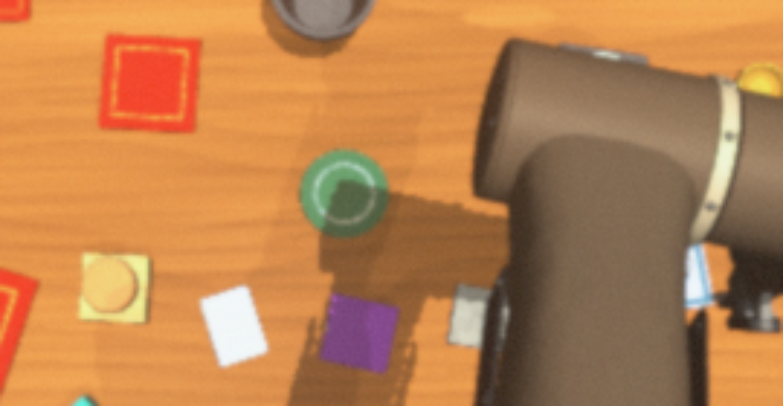

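The arm hides the tile here, so I'll check the jar from farther away. The bronze at crop (109,285) and the box look undisturbed.

Request:
{"op": "drive_tool", "data": {
  "translation": [
    [-0.978,-0.017,0.01],
    [-0.978,-0.017,0.01],
    [-0.978,-0.017,0.01],
    [-0.978,-0.017,0.01],
    [-0.978,-0.017,0.01],
    [-0.978,-0.017,0.01],
    [-0.978,-0.017,0.01],
    [-0.978,-0.017,0.01]
  ],
  "dr": [
    [0,0,0],
    [0,0,0],
    [0,0,0],
    [0,0,0],
    [0,0,0],
    [0,0,0],
    [0,0,0],
    [0,0,0]
  ],
  "fingers": [0,0,0,0,0,0,0,0]
}}

```text
t: 23.15
tool_pos: [0.4603, -0.0604, 0.2589]
orientation: [-3.141, -0.001, -1.64]
contact_force: [-0.3, 0.0, -0.8]
gripper_width: 0.0852
gripper_force: 0.0
```

Request:
{"op": "drive_tool", "data": {
  "translation": [
    [-0.81,0.14,0.08],
    [-0.81,0.14,0.08],
    [-0.81,0.14,0.08],
    [-0.81,0.14,0.08],
    [-0.81,0.14,0.08],
    [-0.81,0.14,0.08],
    [-0.81,0.14,0.08],
    [-0.81,0.14,0.08]
  ],
  "dr": [
    [0,0,0],
    [0,0,0],
    [0,0,0],
    [0,0,0],
    [0,0,0],
    [0,0,0],
    [0,0,0],
    [0,0,0]
  ],
  "fingers": [0,0,0,0,0,0,0,0]
}}

```text
t: 23.95
tool_pos: [0.4398, 0.1429, 0.2389]
orientation: [-3.141, -0.001, -1.642]
contact_force: [0.2, -0.1, -0.1]
gripper_width: 0.0854
gripper_force: 0.0
```

```bash
python3 - <<'E'
from h import *; import json
s=observe(); im=snap('wrist','w6'); print(s['t'],s['tool_pos'],s['orientation'],s['gripper_width'])
json.dump({k:list(map(float,s[k])) for k in('tool_pos','orientation')},open('w6.json','w'))
snap('scene','s2'); c=cv2.imread('pics/s2.png')[270:400,50:260]
w=cv2.imread('pics/w6.png')
out=np.zeros((600,560,3),np.uint8); out[:420]=w; out[420:,:290]=cv2.resize(c,(290,180)); 
t=snap('top','t2')[:,:,::-1][155:270,370:450]; out[420:,300:425]=cv2.resize(t,(125,180))
cv2.imwrite('pics/m6.png',out)
E
```

```text
23.95 [0.43977501 0.14285202 0.23891822] [-3.14076044e+00 -6.70293588e-04 -1.64217694e+00] 0.08541040882743861
```

View pics/m6.png

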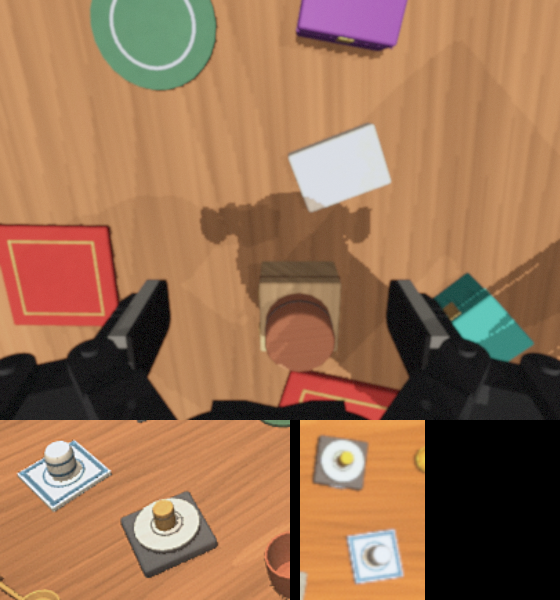

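The jar and brass stand centred and upright. The bronze top is at (300,333).

```bash
python3 - <<'E'
from h import *; import json
s=json.load(open('w6.json'))
c=wpx((300,333),.072,s); print(c,wpx((260,277),.042,s),wpx((340,277),.042,s),px2w('top',(227.6,248.3),.072))
plan([(.429,.2465,.18,-1.64),(.429,.2465,.117,-1.64)])
E
```

```text
[0.43013934 0.24057178 0.072     ] [0.45861209 0.20814678 0.042     ] [0.39520637 0.21263707 0.042     ] [0.42904929 0.24777328 0.072     ]
t [-0.409  0.072  0.236] dr [-0.002 -0.001 -0.004]
t [ 0.    -0.     0.252] dr [0. 0. 0.]
```

Request:
{"op": "drive_tool", "data": {
  "translation": [
    [-0.2,0.03,0.03],
    [-0.35,0.06,0.1],
    [-0.405,0.072,0.2],
    [-0.405,0.072,0.236],
    [-0.405,0.072,0.236],
    [-0.405,0.072,0.236],
    [-0.405,0.072,0.236],
    [-0.405,0.072,0.236]
  ],
  "dr": [
    [0,0,-0.004],
    [0,0,-0.004],
    [0,0,-0.004],
    [0,0,-0.004],
    [0,0,-0.004],
    [0,0,-0.004],
    [0,0,-0.004],
    [0,0,-0.004]
  ],
  "fingers": [0,0,0,0,0,0,0,0]
}}

```text
t: 24.9
tool_pos: [0.4291, 0.2463, 0.1809]
orientation: [-3.14, 0.001, -1.639]
contact_force: [-0.3, -0.9, -0.7]
gripper_width: 0.0857
gripper_force: 0.0
```

Request:
{"op": "drive_tool", "data": {
  "translation": [
    [0,0,0.06],
    [0,0,0.12],
    [0,0,0.18],
    [0,0,0.22],
    [0,0,0.245],
    [0,0,0.256],
    [0,0,0.256],
    [0,0,0.256]
  ],
  "dr": [
    [0,0,0],
    [0,0,0],
    [0,0,0],
    [0,0,0],
    [0,0,0],
    [0,0,0],
    [0,0,0],
    [0,0,0]
  ],
  "fingers": [0,0,0,0,0,0.1,0.1,0.1]
}}

```text
t: 25.7
tool_pos: [0.4289, 0.2469, 0.1163]
orientation: [-3.14, 0.0, -1.638]
contact_force: [0.2, 0.2, -0.5]
gripper_width: 0.0769
gripper_force: 0.0
```

```bash
python3 - <<'E'
from h import *
s=observe(); im=snap('wrist','w7'); print(s['tool_pos'],s['gripper_width'],s['contact_force'])
E
```

```text
[0.42891098 0.24685889 0.11631499] 0.07689719057385364 [ 0.21357939  0.2027247  -0.47086182]
```

View pics/w7.png

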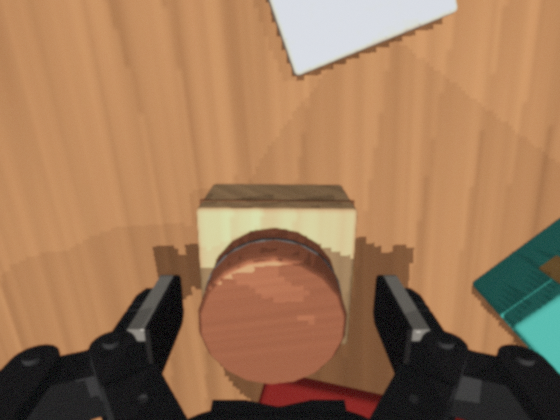

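The bronze is centred between the fingers at (274,310). I'll grip it.

Request:
{"op": "drive_tool", "data": {
  "translation": [
    [0,0,0],
    [0,0,0],
    [0,0,0],
    [0,0,0],
    [0,0,0],
    [0,0,0],
    [0,0,0],
    [0,0,0]
  ],
  "dr": [
    [0,0,0],
    [0,0,0],
    [0,0,0],
    [0,0,0],
    [0,0,0],
    [0,0,0],
    [0,0,0],
    [0,0,0]
  ],
  "fingers": [0.2,0.3,0.4,0.5,1,1,1,1]
}}

```text
t: 26.55
tool_pos: [0.4293, 0.2471, 0.1168]
orientation: [-3.139, 0.001, -1.637]
contact_force: [0.8, -0.9, 6.8]
gripper_width: 0.0525
gripper_force: 61.3
```

Request:
{"op": "drive_tool", "data": {
  "translation": [
    [0,0,-0.03],
    [0,0,-0.08],
    [0,0,-0.14],
    [0,0,-0.2],
    [0,0,-0.26],
    [0,0,-0.3],
    [0,0,-0.3],
    [0,0,-0.3]
  ],
  "dr": [
    [0,0,0],
    [0,0,0],
    [0,0,0],
    [0,0,0],
    [0,0,0],
    [0,0,0],
    [0,0,0],
    [0,0,0]
  ],
  "fingers": [1,1,1,1,1,1,1,1]
}}

```text
t: 27.35
tool_pos: [0.4282, 0.2463, 0.1904]
orientation: [-3.141, -0.001, -1.638]
contact_force: [-0.5, -1.1, -6.1]
gripper_width: 0.0517
gripper_force: 64.6
```

```bash
python3 - <<'E'
from h import *
plan([(.5215,.017,.18,-1.64),(.5215,.017,.082,-1.64)])
E
```

```text
t [ 0.89  -0.434  0.042] dr [-0.001 -0.002  0.004]
t [ 0.    -0.     0.392] dr [0. 0. 0.]
```

Request:
{"op": "drive_tool", "data": {
  "translation": [
    [0.08,-0.04,0],
    [0.2,-0.1,0],
    [0.35,-0.17,0],
    [0.52,-0.25,0.01],
    [0.69,-0.34,0.02],
    [0.82,-0.4,0.03],
    [0.88,-0.43,0.04],
    [0.89,-0.434,0.042]
  ],
  "dr": [
    [0,0,0],
    [0,0,0],
    [0,0,0],
    [0,0,0],
    [0,0,0],
    [0,0,0],
    [0,0,0],
    [0,0,0]
  ],
  "fingers": [1,1,1,1,1,1,1,1]
}}

```text
t: 28.15
tool_pos: [0.5216, 0.0152, 0.1788]
orientation: [3.14, -0.002, -1.641]
contact_force: [-0.1, 0.2, -5.7]
gripper_width: 0.0521
gripper_force: 64.6
```

Request:
{"op": "drive_tool", "data": {
  "translation": [
    [0,0,0.06],
    [0,0,0.14],
    [0,0,0.22],
    [0,0,0.29],
    [0,0,0.34],
    [0,0,0.37],
    [0,0,0.38],
    [0,0,0.382]
  ],
  "dr": [
    [0,0,0],
    [0,0,0],
    [0,0,0],
    [0,0,0],
    [0,0,0],
    [0,0,0],
    [0,0,0],
    [0,0,0]
  ],
  "fingers": [1,1,1,1,1,1,1,1]
}}

```text
t: 28.95
tool_pos: [0.5221, 0.0176, 0.0849]
orientation: [-3.141, -0.001, -1.637]
contact_force: [0.7, 0.7, -6.1]
gripper_width: 0.052
gripper_force: 64.6
```

```bash
python3 - <<'E'
from h import *
s=observe(); im=snap('wrist','w8'); print(s['tool_pos'],s['contact_force'])
E
```

```text
[0.52205221 0.01762668 0.08491808] [ 0.67644294  0.70657078 -6.0657624 ]
```

View pics/w8.png

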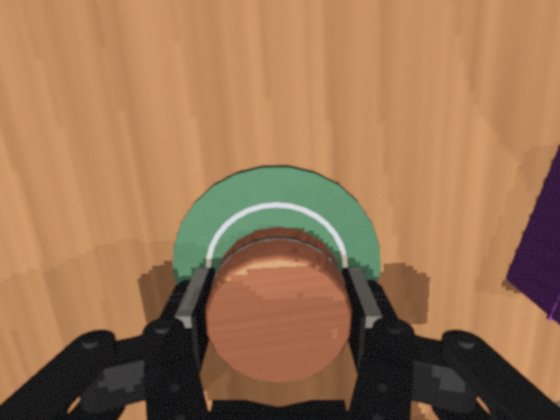

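The bronze is centred on the pad sideways. I'll lower it to contact.

Request:
{"op": "drive_tool", "data": {
  "translation": [
    [0,0,0.004],
    [0,0,0.008],
    [0,0,0.01],
    [0,0,0.012],
    [0,0,0.014],
    [0,0,0.016],
    [0,0,0.016],
    [0,0,0.016]
  ],
  "dr": [
    [0,0,0],
    [0,0,0],
    [0,0,0],
    [0,0,0],
    [0,0,0],
    [0,0,0],
    [0,0,0],
    [0,0,0]
  ],
  "fingers": [1,1,1,1,1,1,1,1]
}}

```text
t: 29.8
tool_pos: [0.5221, 0.0173, 0.0811]
orientation: [-3.141, -0.0, -1.638]
contact_force: [-0.4, -0.8, -5.6]
gripper_width: 0.052
gripper_force: 64.6
```

Request:
{"op": "drive_tool", "data": {
  "translation": [
    [0,0,0.001],
    [0,0,0.002],
    [0,0,0.003],
    [0,0,0.004],
    [0,0,0.005],
    [0,0,0.005],
    [0,0,0.005],
    [0,0,0.005]
  ],
  "dr": [
    [0,0,0],
    [0,0,0],
    [0,0,0],
    [0,0,0],
    [0,0,0],
    [0,0,0],
    [0,0,0],
    [0,0,0]
  ],
  "fingers": [1,1,1,1,1,1,1,1]
}}

```text
t: 30.6
tool_pos: [0.5221, 0.0173, 0.0809]
orientation: [-3.14, -0.0, -1.637]
contact_force: [-5.9, 0.8, 10.2]
gripper_width: 0.0521
gripper_force: 66.5
```

Request:
{"op": "drive_tool", "data": {
  "translation": [
    [0,0,0],
    [0,0,0],
    [0,0,0],
    [0,0,0],
    [0,0,-0.1],
    [0,0,-0.25],
    [0,0,-0.4],
    [0,0,-0.5]
  ],
  "dr": [
    [0,0,0],
    [0,0,0],
    [0,0,0],
    [0,0,0],
    [0,0,0],
    [0,0,0],
    [0,0,0],
    [0,0,0]
  ],
  "fingers": [0.2,0.1,0,0,0,0,0,0]
}}

```text
t: 31.4
tool_pos: [0.5227, 0.0175, 0.2074]
orientation: [-3.138, 0.0, -1.637]
contact_force: [1.1, 0.2, -0.0]
gripper_width: 0.0856
gripper_force: 0.0
```

```bash
python3 - <<'E'
from h import *
plan([(.436,.185,.23,-1.64)])
E
```

```text
t [-0.645  0.39  -0.091] dr [-0.007  0.001  0.005]
```

Request:
{"op": "drive_tool", "data": {
  "translation": [
    [-0.645,0.39,-0.09],
    [-0.645,0.39,-0.09],
    [-0.645,0.39,-0.09],
    [-0.645,0.39,-0.09],
    [-0.645,0.39,-0.09],
    [-0.645,0.39,-0.09],
    [-0.645,0.39,-0.09],
    [-0.645,0.39,-0.09]
  ],
  "dr": [
    [-0.006,0,0.004],
    [-0.006,0,0.004],
    [-0.006,0,0.004],
    [-0.006,0,0.004],
    [-0.006,0,0.004],
    [-0.006,0,0.004],
    [-0.006,0,0.004],
    [-0.006,0,0.004]
  ],
  "fingers": [0,0,0,0,0,0,0,0]
}}

```text
t: 32.2
tool_pos: [0.4357, 0.1839, 0.2268]
orientation: [3.139, -0.001, -1.641]
contact_force: [-0.1, -0.4, -0.3]
gripper_width: 0.085
gripper_force: 0.0
```

```bash
python3 - <<'E'
from h import *; import json
s=observe(); im=snap('wrist','w9'); print(s['t'],s['tool_pos'],s['orientation'],s['gripper_width'])
json.dump({k:list(map(float,s[k])) for k in('tool_pos','orientation')},open('w9.json','w'))
t=snap('top','t3')[:,:,::-1][190:245,280:340]
w=cv2.imread('pics/w9.png'); out=np.zeros((420,800,3),np.uint8); out[:,:560]=w; out[:220,560:]=cv2.resize(t,(240,220)); cv2.imwrite('pics/m9.png',out)
E
```

```text
32.2 [0.43573831 0.1838867  0.2268224 ] [ 3.13914563e+00 -1.06276566e-03 -1.64130020e+00] 0.08500660982936273
```

View pics/m9.png

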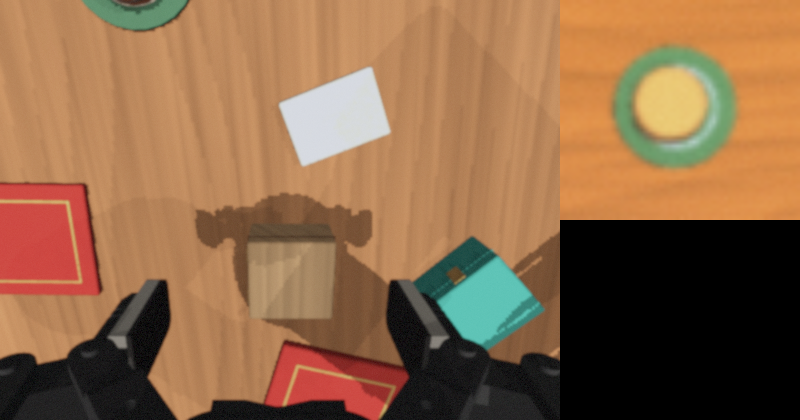

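The bronze is centred on the pad. The box top's corners are at (249,238), (335,238), (333,319) and (250,318).

```bash
python3 - <<'E'
from h import *; import json
s=json.load(open('w9.json'))
q=np.array([wpx(u,.042,s)[:2] for u in [(249,239),(335,239),(333,319),(250,319)]],np.float32);print(q,q.mean(0),cv2.minAreaRect(q))
c=q.mean(0)
plan([(.4285,.247,.14,-1.64),(.4285,.247,.078,-1.64)])
E
```

```text
[[0.45815623 0.21094145]
 [0.3952875  0.21543428]
 [0.39844814 0.28374687]
 [0.46381566 0.27903712]] [0.4289269  0.24728993] ((0.42867550253868103, 0.24729883670806885), (0.06836309283971786, 0.0655369684100151), 85.87893676757812)
t [-0.25   0.046  0.347] dr [ 0.005 -0.002 -0.003]
t [ 0.    -0.     0.248] dr [0. 0. 0.]
```

Request:
{"op": "drive_tool", "data": {
  "translation": [
    [-0.15,0.03,0.05],
    [-0.25,0.046,0.15],
    [-0.25,0.046,0.25],
    [-0.25,0.046,0.34],
    [-0.25,0.046,0.347],
    [-0.25,0.046,0.347],
    [-0.25,0.046,0.347],
    [-0.25,0.046,0.347]
  ],
  "dr": [
    [0.005,-0.002,-0.003],
    [0.005,-0.002,-0.003],
    [0.005,-0.002,-0.003],
    [0.005,-0.002,-0.003],
    [0.005,-0.002,-0.003],
    [0.005,-0.002,-0.003],
    [0.005,-0.002,-0.003],
    [0.005,-0.002,-0.003]
  ],
  "fingers": [0,0,0,0,0,0,0,0]
}}

```text
t: 33.1
tool_pos: [0.4287, 0.2482, 0.1416]
orientation: [-3.14, 0.002, -1.639]
contact_force: [0.2, -0.0, 0.0]
gripper_width: 0.0856
gripper_force: 0.0
```

Request:
{"op": "drive_tool", "data": {
  "translation": [
    [0,0,0.05],
    [0,0,0.1],
    [0,0,0.15],
    [0,0,0.19],
    [0,0,0.22],
    [0,0,0.24],
    [0,0,0.24],
    [0,0,0.24]
  ],
  "dr": [
    [0,0,0],
    [0,0,0],
    [0,0,0],
    [0,0,0],
    [0,0,0],
    [0,0,0],
    [0,0,0],
    [0,0,0]
  ],
  "fingers": [0,0,0,0,0,0,0,0]
}}

```text
t: 33.9
tool_pos: [0.4283, 0.2481, 0.0806]
orientation: [-3.141, 0.001, -1.638]
contact_force: [0.2, -0.1, 0.1]
gripper_width: 0.0853
gripper_force: 0.0
```

Request:
{"op": "drive_tool", "data": {
  "translation": [
    [0,0,0],
    [0,0,0],
    [0,0,0],
    [0,0,0],
    [0,0,0],
    [0,0,0],
    [0,0,0],
    [0,0,0]
  ],
  "dr": [
    [0,0,0],
    [0,0,0],
    [0,0,0],
    [0,0,0],
    [0,0,0],
    [0,0,0],
    [0,0,0],
    [0,0,0]
  ],
  "fingers": [0.1,0.2,0.3,0.4,1,1,1,1]
}}

```text
t: 34.7
tool_pos: [0.4286, 0.2484, 0.0812]
orientation: [-3.14, 0.002, -1.638]
contact_force: [-0.3, 0.1, 7.3]
gripper_width: 0.0649
gripper_force: 66.7
```

Request:
{"op": "drive_tool", "data": {
  "translation": [
    [0,0,-0.03],
    [0,0,-0.08],
    [0,0,-0.14],
    [0,0,-0.2],
    [0,0,-0.26],
    [0,0,-0.3],
    [0,0,-0.3],
    [0,0,-0.3]
  ],
  "dr": [
    [0,0,0],
    [0,0,0],
    [0,0,0],
    [0,0,0],
    [0,0,0],
    [0,0,0],
    [0,0,0],
    [0,0,0]
  ],
  "fingers": [1,1,1,1,1,1,1,1]
}}

```text
t: 35.5
tool_pos: [0.4279, 0.2477, 0.1552]
orientation: [-3.141, 0.001, -1.639]
contact_force: [-1.1, -0.3, -1.7]
gripper_width: 0.0646
gripper_force: 66.9
```

```bash
python3 - <<'E'
from h import *
plan([(.641,.216,.15,-1.65),(.641,.216,.093,-1.65)])
E
```

```text
t [ 0.069 -0.859  0.021] dr [-0.001  0.001  0.023]
t [ 0.    -0.     0.228] dr [0. 0. 0.]
```

Request:
{"op": "drive_tool", "data": {
  "translation": [
    [0.01,-0.08,0],
    [0.02,-0.2,0],
    [0.03,-0.36,0],
    [0.04,-0.53,0],
    [0.06,-0.68,0],
    [0.069,-0.8,0.01],
    [0.069,-0.859,0.02],
    [0.069,-0.859,0.02]
  ],
  "dr": [
    [0,0,0.02],
    [0,0,0.02],
    [0,0,0.02],
    [0,0,0.02],
    [0,0,0.02],
    [0,0,0.02],
    [0,0,0.02],
    [0,0,0.02]
  ],
  "fingers": [1,1,1,1,1,1,1,1]
}}

```text
t: 36.3
tool_pos: [0.6422, 0.2152, 0.1477]
orientation: [3.14, -0.001, -1.65]
contact_force: [-1.0, -0.1, -2.9]
gripper_width: 0.065
gripper_force: 67.1
```

Request:
{"op": "drive_tool", "data": {
  "translation": [
    [0,0,0.04],
    [0,0,0.09],
    [0,0,0.14],
    [0,0,0.18],
    [0,0,0.21],
    [0,0,0.225],
    [0,0,0.225],
    [0,0,0.225]
  ],
  "dr": [
    [0,0,0],
    [0,0,0],
    [0,0,0],
    [0,0,0],
    [0,0,0],
    [0,0,0],
    [0,0,0],
    [0,0,0]
  ],
  "fingers": [1,1,1,1,1,1,1,1]
}}

```text
t: 37.1
tool_pos: [0.6415, 0.2164, 0.0946]
orientation: [-3.141, 0.001, -1.648]
contact_force: [0.1, 0.0, -1.7]
gripper_width: 0.0652
gripper_force: 67.1
```

```bash
python3 - <<'E'
from h import *
s=observe(); im=snap('wrist','w10'); print(s['tool_pos'],s['contact_force'])
E
```

```text
[0.64145051 0.21642962 0.09457925] [ 0.10810256  0.02924774 -1.68305872]
```

View pics/w10.png

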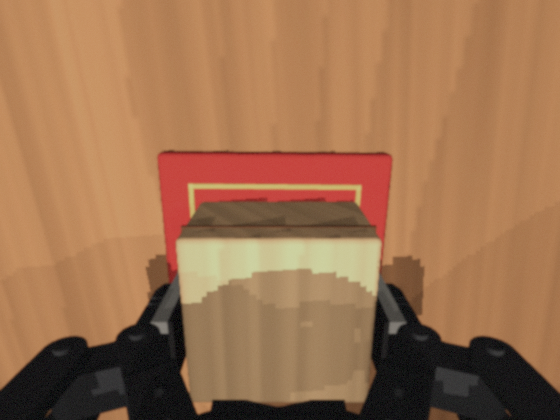

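The box sits square over the tray. I'll lower it to contact.

Request:
{"op": "drive_tool", "data": {
  "translation": [
    [0,0,0.004],
    [0,0,0.008],
    [0,0,0.012],
    [0,0,0.015],
    [0,0,0.018],
    [0,0,0.02],
    [0,0,0.022],
    [0,0,0.022]
  ],
  "dr": [
    [0,0,0],
    [0,0,0],
    [0,0,0],
    [0,0,0],
    [0,0,0],
    [0,0,0],
    [0,0,0],
    [0,0,0]
  ],
  "fingers": [1,1,1,1,1,1,1,1]
}}

```text
t: 37.95
tool_pos: [0.6412, 0.2163, 0.0893]
orientation: [-3.141, 0.0, -1.648]
contact_force: [-3.0, -0.5, 5.1]
gripper_width: 0.0653
gripper_force: 67.7
```

Contact. I'll release, then rise straight up.

Request:
{"op": "drive_tool", "data": {
  "translation": [
    [0,0,0],
    [0,0,0],
    [0,0,0],
    [0,0,0],
    [0,0,-0.05],
    [0,0,-0.15],
    [0,0,-0.3],
    [0,0,-0.5]
  ],
  "dr": [
    [0,0,0],
    [0,0,0],
    [0,0,0],
    [0,0,0],
    [0,0,0],
    [0,0,0],
    [0,0,0],
    [0,0,0]
  ],
  "fingers": [0.1,0,0,0,0,0,0,0]
}}

```text
t: 38.75
tool_pos: [0.6402, 0.2157, 0.2138]
orientation: [3.139, -0.002, -1.648]
contact_force: [0.7, 1.3, 0.0]
gripper_width: 0.0853
gripper_force: 0.0
```

Request:
{"op": "drive_tool", "data": {
  "translation": [
    [0.1,0.1,-0.1],
    [0.3,0.3,-0.2],
    [0.5,0.5,-0.2],
    [0.5,0.6,-0.2],
    [0.5,0.6,-0.2],
    [0.5,0.6,-0.2],
    [0.5,0.6,-0.2],
    [0.5,0.6,-0.2]
  ],
  "dr": [
    [0,0,0],
    [0,0,0],
    [0,0,0],
    [0,0,0],
    [0,0,0],
    [0,0,0],
    [0,0,0],
    [0,0,0]
  ],
  "fingers": [0,0,0,0,0,0,0,0]
}}

```text
t: 39.55
tool_pos: [0.4829, 0.1038, 0.2639]
orientation: [-3.14, 0.001, -1.648]
contact_force: [0.2, -0.7, -0.4]
gripper_width: 0.0856
gripper_force: 0.0
```

```bash
python3 - <<'E'
from h import *
snap('scene','s9'); print(observe()['contact_force'])
E
```

```text
[-0.11954452  1.22737549 -0.64858208]
```

View pics/s9.png

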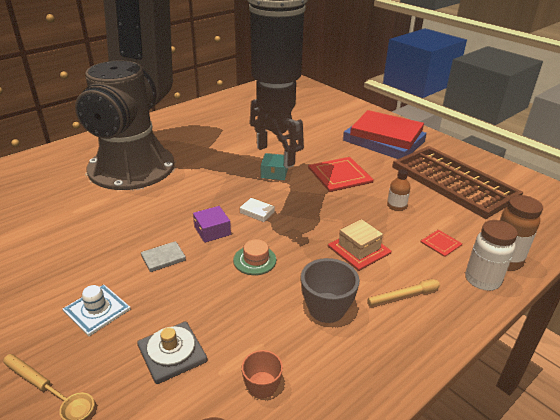

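All four things stand on their places: brass (168,340), jar (93,298), bronze (256,253) and box (360,240). The mortar and the amber bottle haven't moved, so I'll hand the job in.

```bash
python3 -c "
from bench import env
print(env.job_done())"
```

```text
the job is handed in; nothing more can be done
None
```

I took the stack apart from the top down and handed the job in; the brass weight, jar, bronze weight and box each look upright and centred on their own places in the last pictures, with the mortar and amber bottle unmoved, though the hand-in returned no verdict.

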